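# Tug-test a controller's lock pin with its circuit off

### The arm

A 7-joint arm with a two-finger parallel gripper is mounted at the origin on the work surface. World frame = base frame: x ahead of the robot, y to its left, z up, the work surface at z = 0. Lengths are in m, angles in rad, forces in N, time in s.
With the tool pointing down it reaches from about 0.35 to 0.9 m from the base axis. Payload 8.1 kg.
Tool frame: the origin (TCP) lies midway between the tips of the shut fingers; the grasp point (between the pads) lies arm.grip_point_offset behind it (arm.grip_point_offset is the distance from the TCP to the grasp point, in m); y points along the fingers, z is the direction in which the jaws open and shut, and the axes are right-handed (so a half turn about y gives the same grasp; the last joint's range is limited). The gripper opens to 92 mm and grips with 3 to 60 N. Pads are 19 mm wide; open, the fingers measure 130 mm over their backs; the gripper's body (75 mm by 190 mm) begins 47 mm behind the grasp point.
Start: joints at [-1.314, 0.434, 0.025, 1.573, -0.012, 1.134, -0.075], TCP at [0.22, 0.585, 0.227] pointing down, gripper open.
Joint ranges: [-2.62, 2.62], [-0.44, 2.09], [-1.27, 1.32], [0.08, 2.57], [-1.32, 4.46], [0.12, 2], [-2.74, 2.74]. Speed limits (rad/s): [2.22, 2.22, 3.01, 3.01, 3.14, 3.14, 3.14].

### API

Orientations are given as a rotation vector (axis times angle).
In Python, from cell import arm, get_image, camera_info gives the robot as it stands.
- The arm moves only by the tool carry_out, never from a script. Its argument "steps" is one flat list of numbers, 5 for each row, row after row: the opening, from 0 (shut) to 1 (fully open), then the shift along the world's x, y, z in units of 0.1 m (1.0 is 0.1 m), then the turn about the world's z in units of 45 degrees (1.0 is 45 degrees). In form: [hand, dx, dy, dz, spin, hand, dx, dy, dz, spin, ...]. A call has 1 to 12 rows; each row is the pose to reach, as a shift and turn from the pose commanded when the call began; what a row does not reach only later rows make up. A row lasts 1/10 s, in which the tool goes at most 50 mm and 8.59 degrees, less where a joint would pass 70% of its speed; a pose out of reach is approached as far as the arm can. A call with a number of a shift or a turn outside -1 to 1 is refused whole. A call with a gripper value outside its range is refused whole. The fingers move at their own pace and stop on an object; "grip_force" is the grip in N (left out, the last holds). Time passes only in rows, so rows that repeat a pose let the fingers close. It gives the time, the measured TCP pose, the force and the opening at its end, in the units of the state.
- arm.observe(): the state, without advancing time (a new reading comes with each control period).
- get_image(name): name is "scene" or "top" or "wrist"; returns (picture, depth): 420x560x3 uint8, red, green, blue; 420x560 float32, m along the optical axis (not along the pixel's ray), 0 where there is no reading.
- camera_info(name): a dict with "fovy" (degrees; the focal length in pixels is half the picture's height over the tangent of half this angle, whatever the lens; pixels are square), "cx", "cy" (the principal point, pixels), "R" (3x3) and "t" (3): a world point X has camera coordinates R X + t; the wrist camera has in their place "tool_from_camera" (4x4, takes a point from camera to tool coordinates, whose origin is the TCP and whose axes are the tool frame's). Camera axes: x right, y down, z forward; pixel columns grow to the right and rows downward; lengths in m; the calibration is good to about 2 mm. A picture is of the moment at which its call begins: read the wrist's pose just before it. camera_info takes no time and is no camera call.
- arm.sign_off(): hands the job in, once; it reports no verdict.
The state is a dict: "clock": time; "joints": joint angles; "dq": joint speeds; "joint_efforts": joint torques, N m; "position": TCP position; "ee_rot": TCP orientation; "force": force on the tool from outside, world axes, zero at the start; "ft_torque": the same for the moment, N m; "width": opening from 0.0 (shut) to 1.0 (fully open).
Only numpy, scipy, OpenCV 4.12 (cv2) and the standard library are available. Lean on these libraries where they do the work, as an engineer would, in place of code of your own. Each camera call takes 0.05 s, during which the arm holds its last target. There are 200 camera calls.

### The job

Test the lock pin with the crossbar handle: first switch off its own controller's toggle on the power box (toggles stand in the same left-to-right order as the controllers; off is fully over towards the robot), then pull the pin straight up with about 12 N (about 7.5 mm of lift), hold that for about a second and guide it fully home again without letting it snap back. Then switch the same toggle fully on again (away from the robot) and let go, leaving the other toggles, the other pins and everything else on the bench alone.

Things in the scene. Friction and masses are not known exactly. Their poses are not given: they have to be found in the camera images.
- rail: Perforated aluminium channel lying on the table and fixed to it, 48 wide (its x), 320 long (its y), 40 high; origin under its centre, x away from the robot, y along its length to the left, z up. On it stand four alike black motor controllers, 62 x 46 x 28, at y = +97.5, +32.5, -32.5, -97.5 (left to right), their tops 68 above the table. Each is locked by one upright steel pin through its middle.
- pin_bar_grip (a point): Centre of the crossbar of the one lock pin with a crossbar (T) handle: a steel bar 10 wide (point x), 44 long (point y), 10 high, 33 above its controller's top (101 above the table) when home. It may stand on any of the four controllers. Under it only the 8 thick shaft and a collar 19 across and 5 high.
- pin_bar (a joint): Lift of the crossbar pin, m: 0 fully home, grows straight up. A spring catch draws it home: it takes 4.5 N to start and 1 N more per mm, so 12 N is 7.5 mm of lift; a tug between 9 N (4.5 mm) and 15 N (10.5 mm) counts as 12 N, and above 17 N (12.5 mm) the catch is damaged. Let go while lifted, it snaps back.
- pin_a (a joint): Lift of a lock pin with a round knob, 24 across, top 40 above its controller; same spring, 0 home. Stays alone.
- pin_b (a joint): Lift of the second round-knob pin; as pin_a.
- pin_c (a joint): Lift of the third round-knob pin; as pin_a.
- power_box: Grey power box fixed to the table, 76 (its x) x 190 (its y) x 50 high; origin under its centre, x away from the robot, y to the left. Four alike steel bat toggles stand in a row on its top at y = +48, +16, -16, -48, hinged at x = 0, 50 above the table, on axes along y. Their left-to-right order is that of the controllers on the rail.
- toggle_1 (a joint): Toggle 1, leftmost (+y), feeds the controller in the same place on the rail. rad: 0 = leaning 23 degrees to the robot (off), 0.8 = leaning 23 degrees away from it (on); stiff (about 1 to 1.5 N at the lever), stays where it is left. Off is below 0.2, on is above 0.6.
- toggle_1_tip (a point): Tip of toggle 1: 38 from its hinge along the lever, which is 6 thick at the foot and 10 near the tip.
- toggle_2 (a joint): Toggle 2, second from the left, feeds the controller in the same place on the rail. rad: 0 = leaning 23 degrees to the robot (off), 0.8 = leaning 23 degrees away from it (on); stiff (about 1 to 1.5 N at the lever), stays where it is left. Off is below 0.2, on is above 0.6.
- toggle_2_tip (a point): Tip of toggle 2: 38 from its hinge along the lever, which is 6 thick at the foot and 10 near the tip.
- toggle_3 (a joint): Toggle 3, third from the left, feeds the controller in the same place on the rail. rad: 0 = leaning 23 degrees to the robot (off), 0.8 = leaning 23 degrees away from it (on); stiff (about 1 to 1.5 N at the lever), stays where it is left. Off is below 0.2, on is above 0.6.
- toggle_3_tip (a point): Tip of toggle 3: 38 from its hinge along the lever, which is 6 thick at the foot and 10 near the tip.
- toggle_4 (a joint): Toggle 4, rightmost (-y), feeds the controller in the same place on the rail. rad: 0 = leaning 23 degrees to the robot (off), 0.8 = leaning 23 degrees away from it (on); stiff (about 1 to 1.5 N at the lever), stays where it is left. Off is below 0.2, on is above 0.6.
- toggle_4_tip (a point): Tip of toggle 4: 38 from its hinge along the lever, which is 6 thick at the foot and 10 near the tip.
- screwdriver: Black-handled screwdriver, 190 long, lying down; a bystander, to be left where it is.
- wrench: Steel wrench, 160 long, lying down; a bystander, to be left where it is.
- gear: Steel gear, 52 across, 16 high; a bystander, to be left where it is.
- tape: Roll of black tape, 90 across, 24 high; a bystander, to be left where it is.
- mouse: White computer mouse, 95 x 56 x 22; a bystander, to be left where it is.
- cup: Green plastic cup, 80 across, 95 high; a bystander, to be left where it is.
- jar: Clear jar with a white lid, 64 across, 90 high; a bystander, to be left where it is.
- wheel: Black rubber wheel lying flat, 92 across, 38 high; a bystander, to be left where it is.
Mind the look-alikes: they are no part of the job. There is more than one size of the power_box; the job needs the middle-sized.

How it is judged:
By the outcome, as a careful person would: the job done as asked, in the order asked, and still so for the second after the job is handed in, with the robot touching nothing.
It also fails if it takes over 58 s, if anything falls off the work surface, if the arm or the gripper's body presses on something with over 40 N, if the wrist force passes 120 N, or if a joint passes its speed limit or range.

## Working session

There is one attempt and no reset: what is moved stays moved. The work goes in short steps, Python scripts to look and compute and a tool call to move; the robot and the scene stay as the last step left them, time stands still between calls to the robot, and variables do not carry over. Pictures are saved under pics/ and viewed, about 8 in all and at most 12, crops included, and the job is handed in when it is done.

Besides the shell and the picture viewer there is one more tool, called after "Request:" by a JSON object that holds its "op" and its "data". carry_out: Moves the arm, as the interface text tells. Shifts and turns lie within -1 to 1; 1 stands for 0.1 m of shift or 45 degrees of turn. Its arguments: {"type":"object","properties":{"steps":{"type":"array","items":{"type":"number"}},"grip_force":{"type":"number"}},"required":["steps"]}

```bash
mkdir -p pics; cat > h.py <<'E'
import numpy as np, cv2
from cell import arm,get_image,camera_info
from scipy.spatial.transform import Rotation as Rt
def cam(n):
    c=camera_info(n); f=210/np.tan(np.radians(c['fovy'])/2)
    if 'R' in c: R=np.array(c['R']);t=np.array(c['t']); return f,c['cx'],c['cy'],R.T,-R.T@t
    T=np.array(c['tool_from_camera']);s=arm.observe();W=Rt.from_rotvec(s['ee_rot']).as_matrix()
    return f,c['cx'],c['cy'],W@T[:3,:3],W@T[:3,3]+np.array(s['position'])
def ray(C,u,v,z):
    f,cx,cy,M,o=C; d=M@np.array([(u-cx)/f,(v-cy)/f,1]); return o+d*(z-o[2])/d[2]
def pts(C,D):
    f,cx,cy,M,o=C; v,u=np.mgrid[:D.shape[0],:D.shape[1]]
    return np.stack([(u-cx)/f*D,(v-cy)/f*D,D],-1)@M.T+o
def save(n,im,s=1.4):
    cv2.imwrite('pics/'+n+'.png',cv2.resize(im[...,::-1],None,fx=s,fy=s,interpolation=cv2.INTER_CUBIC))
E
python3 - <<'E'
from h import *
print(arm.observe(),arm.grip_point_offset)
for n in('top','scene'):
    im,D=get_image(n);np.savez(n,im=im,D=D);save(n,im);C=cam(n);print(n,C[4],C[3][:,2],C[:3])
E
```

```text
{'clock': 0.0, 'joints': array([-1.31363468,  0.43520767,  0.02497593,  1.57410118, -0.01159093,
        1.13398487, -0.07513892]), 'dq': array([-0.00012395,  0.00024884, -0.00125253,  0.00115882,  0.00086564,
       -0.00049864,  0.00032028]), 'joint_efforts': array([ 1.05096733e-03, -6.67829990e+01,  9.85040590e-01, -3.14458752e+01,
       -6.07070443e-02,  4.26604156e-02,  1.38441551e-04]), 'position': array([0.21991076, 0.58448953, 0.22595294]), 'ee_rot': array([-1.55384482,  0.2825266 , -0.28232314]), 'force': array([ 0.54576684, -0.76352912,  0.15673811]), 'ft_torque': array([-0.00719454, -0.04268477, -0.00057644]), 'width': 1.003886046483439} 0.0188
top [0.24015748 0.14071155 1.49727918] [ 0.1595595  -0.01381538 -0.98709164] (np.float64(530.0566328536823), 283.1389990772387, 212.01523539923318)
scene [ 1.03068996 -0.64641853  0.72607214] [-0.46691241  0.69161962 -0.55104909] (np.float64(451.27195335875064), 272.47979440658224, 212.2073003406467)
```

View pics/top.png

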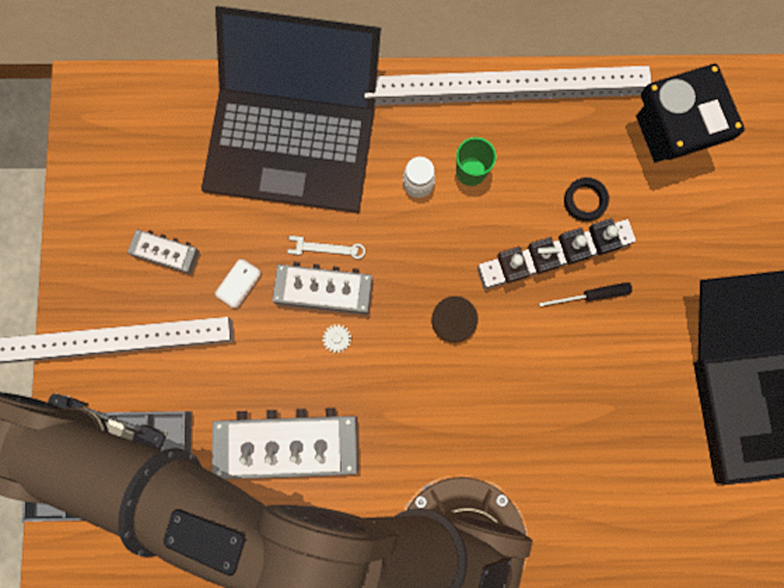

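View pics/scene.png

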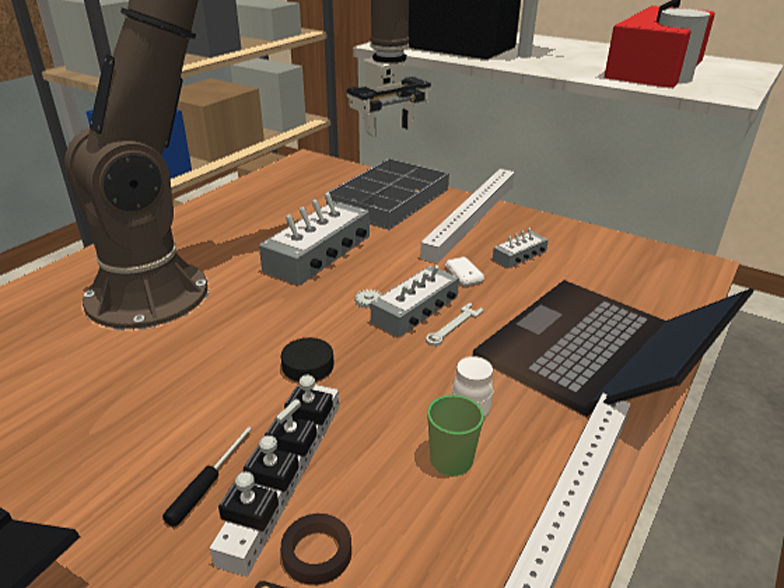

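The three power boxes are at (162,250) small, (323,288) middle and (286,447) large. The middle one fits if it measures 190 mm. The T handle looks to be on the second controller from the left, at about (548,250), so its toggle would be number 2 at (313,283). I'll measure both and check them in one crop.

```bash
python3 - <<'E'
from h import *
S={n:np.load(n+'.npz') for n in('top','scene')}
P={n:pts(cam(n),S[n]['D']) for n in S}
def rect(Q,lab):
    r=cv2.minAreaRect((Q[:,:2]*1000).astype(np.float32)); print(lab,len(Q),np.round(r[0],1),np.round(r[1],1),round(r[2],1), 'z',np.round(np.median(Q[:,2]),4))
for n in S:
    p=P[n]
    C=cam('top')
    for lab,(u,v,rad,z0,z1) in dict(box=(230,206,.12,.044,.055),small=(116,178,.08,.02,.05),big=(204,319,.15,.05,.09),rail=(398,181,.19,.034,.044),ctrl=(398,181,.19,.064,.072),tbar=(391,178,.04,.095,.108)).items():
        c=ray(C,u,v,.05)
        m=(np.hypot(*(p[...,:2]-c[:2]).transpose(2,0,1))<rad)&(p[...,2]>z0)&(p[...,2]<z1)&(S[n]['D']>0)
        if m.sum()>5: rect(p[m],n+' '+lab)
    # toggles: points above box top
    c=ray(C,230,206,.05); m=((np.hypot(*(p[...,:2]-c[:2]).transpose(2,0,1))<.12)&(p[...,2]>.062)&(p[...,2]<.1)).astype(np.uint8)
    k,L,st,ce=cv2.connectedComponentsWithStats(m)
    for i in range(1,k):
        Q=p[L==i]; print(n,'tog',ce[i].round(1),st[i,4],Q.mean(0).round(4),'top',Q[Q[:,2]>Q[:,2].max()-.006].mean(0).round(4))
a=S['top']['im'];b=S['scene']['im']
A=cv2.resize(a[155:230,190:460],None,fx=2.9,fy=2.9,interpolation=3)
B=cv2.resize(b[175:400,140:350],(350,375),interpolation=3)
B2=cv2.resize(b[180:245,255:345],(430,310),interpolation=3)
o=np.zeros((600,790,3),np.uint8);o[:A.shape[0],:A.shape[1]]=A[:,:790];o[220:595,:350]=B;o[220:530,355:785]=B2
save('crop',o,1)
E
```

```text
top box 1582 [493.5 267.1] [189.9  76.8] 82.8 z 0.0498
top small 844 [580.8 590.1] [131.9  59.4] 71.3 z 0.0333
top big 4112 [193.9 336.5] [124.2 271.9] 0.9 z 0.0719
top rail 577 [ 561.6 -206.4] [ 61.1 320.3] 16.4 z 0.039
top ctrl 921 [ 560.9 -205.6] [ 62.7 239.6] 16.5 z 0.0677
top tbar 60 [ 552.9 -174.3] [11.8 43.2] 3.1 z 0.1041
top tog [221. 192.] 1 [0.5295 0.2906 0.0663] top [0.5295 0.2906 0.0663]
top tog [212.1 198.6] 18 [0.5088 0.3132 0.0803] top [0.5119 0.3127 0.0867]
top tog [223.8 200.4] 20 [0.5036 0.2816 0.0787] top [0.5055 0.2807 0.0894]
top tog [235.7 201.7] 21 [0.4996 0.2494 0.0783] top [0.5019 0.2496 0.0864]
top tog [247.2 202.6] 20 [0.4964 0.2182 0.0798] top [0.4992 0.2175 0.0891]
scene box 968 [497.1 264. ] [193.7  79.7] 81.8 z 0.0498
scene small 443 [583.7 585.4] [131.8  60.5] 69.1 z 0.0327
scene big 1709 [191.6 333.5] [110.5 277.7] 0.9 z 0.0711
scene rail 834 [ 570.1 -206.9] [ 55.  321.9] 14.7 z 0.0399
scene ctrl 1925 [ 564.8 -208.2] [ 62.5 243.7] 16.1 z 0.0679
scene tbar 127 [ 556.2 -177.8] [11.5 44.7] 1.1 z 0.1043
scene tog [310.3 193.3] 24 [0.5133 0.3086 0.0756] top [0.5168 0.3085 0.0842]
scene tog [303.2 197.5] 25 [0.5087 0.2776 0.076 ] top [0.5113 0.2788 0.0849]
scene tog [295.9 202.1] 25 [0.505  0.2455 0.0765] top [0.5074 0.2457 0.0839]
scene tog [288.2 207.2] 26 [0.5006 0.2137 0.0753] top [0.5031 0.2138 0.0836]
```

View pics/crop.png

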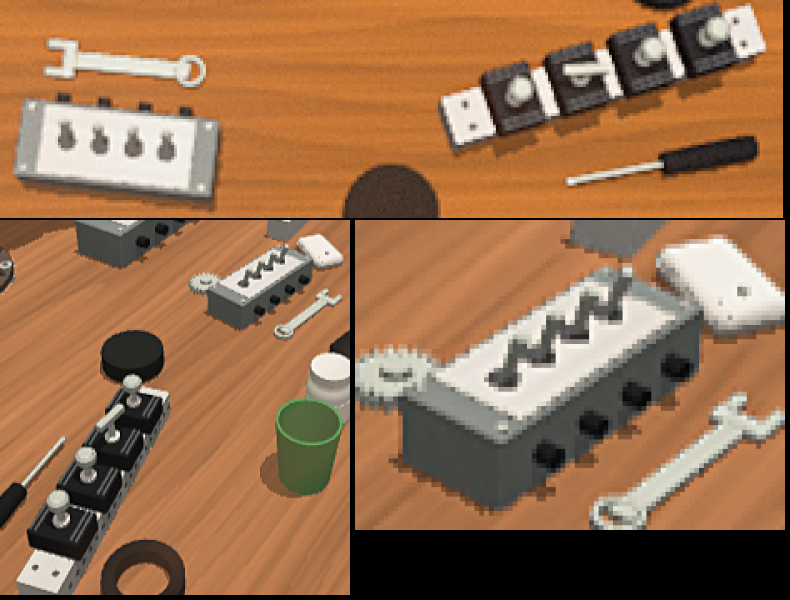

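The middle box measures 190 x 76 x 50 mm, so it is the right one, and all four of its toggles lean away from the robot (on). The crossbar is on the second controller from the left, so the toggle is number 2. I'll move over the box and check from near with the wrist camera.

```bash
python3 - <<'E'
from h import *
s=arm.observe();W=Rt.from_rotvec(s['ee_rot']).as_matrix();print(W.round(3));z=W[:,2];print('jaw yaw',np.degrees(np.arctan2(z[1],z[0])))
print(camera_info('wrist')['tool_from_camera'])
E
```

```text
[[ 0.936 -0.     0.352]
 [-0.352 -0.001  0.936]
 [ 0.    -1.    -0.001]]
jaw yaw 69.38186228972194
[[ 6.22597068e-04  9.66488135e-01  2.56710533e-01 -6.81103318e-02]
 [-9.73013118e-05 -2.56710523e-01  9.66488333e-01 -1.57325703e-01]
 [ 9.99999801e-01 -6.26711074e-04 -6.57866558e-05 -9.79191910e-04]
 [ 0.00000000e+00  0.00000000e+00  0.00000000e+00  1.00000000e+00]]
```

Request:
{"op": "carry_out", "data": {"steps": [1,0.4,-0.4,0,0,1,0.8,-0.8,0,0,1,1,-1,0,0,1,1,-1,0,0]}}

```text
clock: 0.5
position: [0.326, 0.4794, 0.2267]
ee_rot: [-1.554, 0.287, -0.292]
force: [0.3, 0.4, -0.6]
width: 1.002
```

Request:
{"op": "carry_out", "data": {"steps": [1,0.3,-0.3,0,-0.19,1,0.6,-0.6,0,-0.38,1,0.9,-1,0,-0.57,1,0.9,-1,0,-0.76,1,0.9,-1,0,-0.95,1,0.9,-1,0,-0.95]}}

```text
clock: 1.1
position: [0.4098, 0.3851, 0.2265]
ee_rot: [-1.394, 0.863, -0.862]
force: [-0.4, 0.3, 0.0]
width: 1.0
```

Request:
{"op": "carry_out", "data": {"steps": [1,0.3,-0.3,0,-0.19,1,0.6,-0.6,0,-0.38,1,0.95,-1,0,-0.57,0.54,0.95,-1,0,-0.76,0.54,0.95,-1,0,-0.76,0.54,0.95,-1,0,-0.76]}}

```text
clock: 1.7
position: [0.504, 0.2865, 0.2264]
ee_rot: [-1.149, 1.3, -1.299]
force: [-0.7, 0.4, 0.1]
width: 0.79
```

```bash
python3 - <<'E'
from h import *
s=arm.observe();W=Rt.from_rotvec(s['ee_rot']).as_matrix();z=W[:,2];print(s['position'],s['width'],'jaw yaw',np.degrees(np.arctan2(z[1],z[0])),s['joints'].round(2))
C=cam('wrist');im,D=get_image('wrist');save('w1',im)
p=pts(C,D);b=(p[...,2]>.044)&(p[...,2]<.055)&(D>0);Q=p[b];print(cv2.minAreaRect((Q[:,:2]*1000).astype(np.float32)),np.median(Q[:,2]))
m=((p[...,2]>.065)&(p[...,2]<.1)&(D>0)).astype(np.uint8)
k,L,st,ce=cv2.connectedComponentsWithStats(m)
for i in range(1,k):
    if st[i,4]>60:
        Q=p[L==i]; print('tog',ce[i].round(1),st[i,4],Q.mean(0).round(4),'top',Q[Q[:,2]>Q[:,2].max()-.006].mean(0).round(4))
E
```

```text
[0.50400697 0.28647319 0.22635017] 0.7895120982053712 jaw yaw -7.050970651541804 [-0.92  0.37  0.42  1.71 -0.17  1.09 -0.56]
((386.9432373046875, 348.759765625), (275.7664794921875, 315.5216064453125), 82.83159637451172) 0.04974824144387133
tog [ 17.2 195.5] 3445 [0.2328 0.3199 0.0705] top [0.2311 0.3171 0.0711]
tog [289.9 170.9] 130 [0.5127 0.3127 0.0806] top [0.5146 0.3121 0.084 ]
tog [288.8 202.5] 125 [0.5078 0.2816 0.0806] top [0.5095 0.2808 0.0845]
tog [288.8 232.5] 126 [0.5041 0.2501 0.08  ] top [0.506  0.2493 0.084 ]
tog [288.9 261. ] 129 [0.5003 0.2187 0.0796] top [0.5021 0.2177 0.0842]
```

View pics/w1.png

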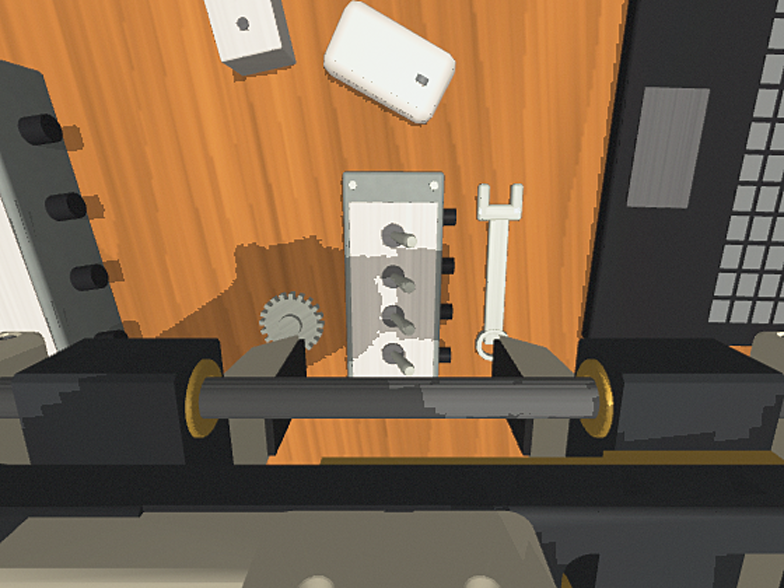

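The near view agrees with the other cameras. Toggle 2's tip is at (0.5095, 0.281, 0.085), it leans away (on), and it is second from +y at about (400,280). I'll straddle it with a 50 mm gap along the box's x.

Request:
{"op": "carry_out", "data": {"steps": [0.54,-0.03,-0.04,-0.3,0,0.54,-0.03,-0.04,-0.6,0,0.54,-0.03,-0.04,-0.9,0,0.54,-0.03,-0.04,-0.9,0,0.54,-0.03,-0.04,-0.9,0]}}

```text
clock: 2.25
position: [0.5014, 0.282, 0.1371]
ee_rot: [-1.147, 1.303, -1.303]
force: [0.6, -0.1, 0.6]
width: 0.542
```

```bash
python3 - <<'E'
from h import *
s=arm.observe();print(s['position'],s['width'],s['force'])
im,D=get_image('wrist');save('w2',im)
E
```

```text
[0.50143355 0.28196667 0.13709248] 0.5422859588231789 [ 0.63615845 -0.08275242  0.60340149]
```

View pics/w2.png

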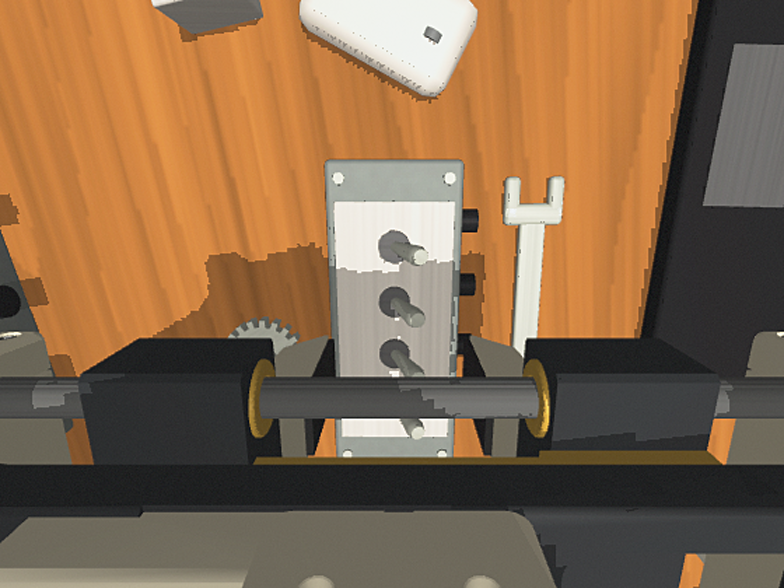

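The fingers straddle toggle 2 and are clear of its neighbours. Now I'll descend and then push it towards the robot along the box's −x, direction (−0.99, +0.13).

Request:
{"op": "carry_out", "data": {"steps": [0.54,0,0,-0.3,0,0.54,0,0,-0.6,0,0.54,0,0,-0.69,0,0.54,0,0,-0.69,0]}}

```text
clock: 2.7
position: [0.502, 0.2812, 0.068]
ee_rot: [-1.145, 1.305, -1.305]
force: [0.4, -1.2, -0.6]
width: 0.538
```

Request:
{"op": "carry_out", "data": {"steps": [0.54,-0.06,0.01,0,0,0.54,-0.12,0.015,0,0,0.54,-0.18,0.022,0,0,0.54,-0.23,0.03,0,0,0.54,-0.26,0.033,0,0,0.54,-0.28,0.036,0,0,0.54,-0.28,0.036,0,0]}}

```text
clock: 3.4
position: [0.474, 0.2848, 0.0679]
ee_rot: [-1.144, 1.306, -1.306]
force: [2.1, 0.2, 2.0]
width: 0.543
```

Request:
{"op": "carry_out", "data": {"steps": [0.54,-0.02,0.003,0,0,0.54,-0.04,0.006,0,0,0.54,-0.04,0.006,0,0]}}

```text
clock: 3.7
position: [0.4703, 0.2853, 0.0677]
ee_rot: [-1.143, 1.305, -1.306]
force: [3.8, 0.5, 2.0]
width: 0.541
```

Request:
{"op": "carry_out", "data": {"steps": [0.54,-0.02,0.003,0,0,0.54,-0.02,0.003,0,0]}}

```text
clock: 3.9
position: [0.4698, 0.2853, 0.068]
ee_rot: [-1.141, 1.304, -1.307]
force: [8.3, 0.5, -2.1]
width: 0.543
```

```bash
cat > tog.py <<'E'
from h import *
import sys
s=arm.observe();print(s['position'],s['width'],s['force'])
for n in ('top','scene'):
    im,D=get_image(n);p=pts(cam(n),D)
    m=((p[...,2]>.062)&(p[...,2]<.095)&(D>0)&(abs(p[...,0]-.497)<.045)&(abs(p[...,1]-.265)<.09)).astype(np.uint8)
    k,L,st,ce=cv2.connectedComponentsWithStats(m)
    for i in range(1,k):
        if st[i,4]>4:
            Q=p[L==i]; print(n,'tog',ce[i].round(1),st[i,4],Q.mean(0).round(4),'top',Q[Q[:,2]>Q[:,2].max()-.006].mean(0).round(4))
    if n=='scene' and len(sys.argv)>1: save(sys.argv[1],cv2.resize(im[150:260,230:380],None,fx=4,fy=4,interpolation=3),1)
E
python3 tog.py s1
```

```text
[0.46979278 0.28532872 0.0679537 ] 0.5427858299100133 [ 8.32013122  0.50033276 -2.081534  ]
top tog [236.6 200.9] 7 [0.5016 0.2468 0.0803] top [0.5019 0.2467 0.0842]
top tog [247.2 202.5] 19 [0.4964 0.2181 0.0815] top [0.4971 0.2181 0.0888]
scene tog [310.3 193.3] 24 [0.5139 0.3077 0.0762] top [0.5174 0.3073 0.0861]
scene tog [299.2 197.1] 86 [0.5035 0.2647 0.0822] top [0.5073 0.2726 0.0923]
scene tog [288.3 207.1] 26 [0.5008 0.2136 0.0758] top [0.504  0.2134 0.0841]
```

View pics/s1.png

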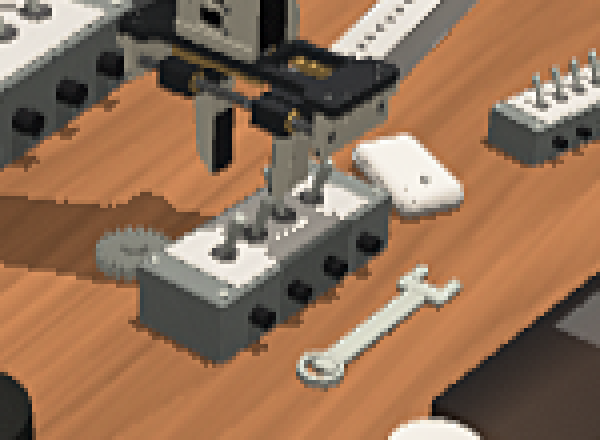

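The force rose sharply to 8 N with no more travel, so the toggle is at its stop. I'll back off, lift and check.

Request:
{"op": "carry_out", "data": {"steps": [0.54,0.06,-0.01,0,0,0.54,0.12,-0.015,0,0,0.54,0.12,-0.015,0.4,0,0.54,0.12,-0.015,0.8,0,0.54,0.12,-0.015,1,0,0.54,0.12,-0.015,1,0]}}

```text
clock: 4.6
position: [0.4813, 0.2846, 0.1704]
ee_rot: [-1.14, 1.305, -1.305]
force: [1.0, 0.0, 0.3]
width: 0.538
```

```bash
python3 tog.py; python3 - <<'E'
from h import *
C=cam('wrist');im,D=get_image('wrist');save('w3',im);p=pts(C,D)
m=((p[...,2]>.065)&(p[...,2]<.1)&(D>0)&(abs(p[...,0]-.497)<.045)&(abs(p[...,1]-.265)<.09)).astype(np.uint8)
k,L,st,ce=cv2.connectedComponentsWithStats(m)
for i in range(1,k):
    if st[i,4]>30:
        Q=p[L==i]; print('wrist',ce[i].round(1),st[i,4],'top',Q[Q[:,2]>Q[:,2].max()-.006].mean(0).round(4))
E
```

```text
[0.48127333 0.28462554 0.1704084 ] 0.5379098892274279 [1.02272377 0.01286082 0.30938071]
top tog [247.1 202.6] 20 [0.4965 0.2184 0.079 ] top [0.4999 0.2186 0.0854]
scene tog [310.4 193.1] 23 [0.5137 0.3084 0.0763] top [0.5168 0.3086 0.0842]
scene tog [297.  198.6] 50 [0.4976 0.2632 0.0762] top [0.4995 0.2585 0.0843]
scene tog [288.3 207. ] 25 [0.5009 0.2136 0.0764] top [0.5037 0.2132 0.0838]
wrist [320.7 173.4] 215 top [0.5143 0.3122 0.0843]
wrist [294.5 212. ] 186 top [0.486  0.284  0.0838]
wrist [318.3 248.5] 206 top [0.5058 0.2494 0.0843]
```

Toggle 2 is fully off: its tip moved from x 0.510 to 0.486, symmetric about the hinge at about 0.498, and its neighbours have not moved. Next is the pin.

Request:
{"op": "carry_out", "data": {"steps": [0.54,0.1,-0.4,0.3,0.1,0.54,0.2,-0.8,0.3,0.2,0.54,0.2,-1,0.3,0.2]}}

```text
clock: 5.05
position: [0.5008, 0.1798, 0.1972]
ee_rot: [-1.222, 1.191, -1.193]
force: [-0.1, 0.5, -0.5]
width: 0.54
```

Request:
{"op": "carry_out", "data": {"steps": [0.54,0.1,-0.4,0,0,0.54,0.2,-0.8,0,0,0.54,0.2,-1,0,0]}}

```text
clock: 5.35
position: [0.52, 0.0797, 0.1964]
ee_rot: [-1.222, 1.194, -1.194]
force: [0.9, -0.1, -0.7]
width: 0.539
```

Request:
{"op": "carry_out", "data": {"steps": [0.54,0.1,-0.4,0,0,0.54,0.2,-0.8,0,0,0.54,0.2,-1,0,0]}}

```text
clock: 5.65
position: [0.5398, -0.0201, 0.1964]
ee_rot: [-1.222, 1.194, -1.194]
force: [0.5, -0.6, 0.2]
width: 0.54
```

Request:
{"op": "carry_out", "data": {"steps": [0.54,0.1,-0.4,0,0,0.54,0.13,-0.8,0,0,0.54,0.13,-1,0,0,0.54,0.13,-1,0,0,0.54,0.13,-1,0,0]}}

```text
clock: 6.15
position: [0.5522, -0.1158, 0.1963]
ee_rot: [-1.222, 1.194, -1.19]
force: [0.2, 1.5, 0.2]
width: 0.541
```

```bash
cat > bar.py <<'E'
from h import *
import sys
s=arm.observe();W=Rt.from_rotvec(s['ee_rot']).as_matrix();z=W[:,2];print(s['position'],s['width'],s['force'],'jaw yaw',np.degrees(np.arctan2(z[1],z[0])),s['joints'].round(2))
C=cam('wrist');im,D=get_image('wrist');save(sys.argv[1],im);p=pts(C,D)
m=((p[...,2]>.095)&(p[...,2]<.115)&(D>0)&(abs(p[...,0]-.555)<.1)&(abs(p[...,1]+.19)<.15)).astype(np.uint8)
k,L,st,ce=cv2.connectedComponentsWithStats(m)
for i in range(1,k):
    if st[i,4]>20:
        Q=p[L==i];T=Q[Q[:,2]>np.percentile(Q[:,2],90)-.004]; r=cv2.minAreaRect((T[:,:2]*1000).astype(np.float32)); print(ce[i].round(1),st[i,4],np.median(T[:,2]).round(4),T.mean(0).round(4),np.round(r[0],1),np.round(r[1],1),round(r[2],1))
E
python3 bar.py w4
```

```text
[ 0.55220063 -0.11583535  0.19632394] 0.5411366291901419 [0.22989845 1.47699051 0.23232695] jaw yaw 1.3781397367725379 [-0.26  0.39  0.5   1.79 -0.21  1.02  0.35]
[266.5 208.9] 648 0.1067 [ 0.5371 -0.1136  0.1065] [ 536.8 -114.3] [21.5 22.3] 0.1
[286.4 261.1] 176 0.1049 [ 0.5549 -0.1599  0.1048] [ 554.9 -160.4] [ 9.6 12.2] 1.4
[286.3 300. ] 31 0.1052 [ 0.5556 -0.1963  0.1051] [ 555.3 -196.4] [8.9 3.2] 1.6
[304.2 325.6] 21 0.0964 [ 0.5733 -0.2279  0.0966] [ 573.2 -228.2] [11.3  2. ] 2.0
```

View pics/w4.png

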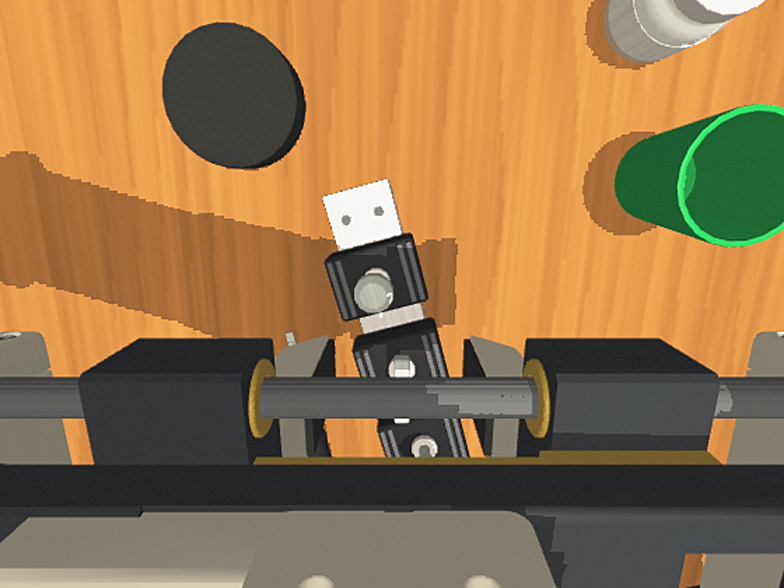

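Crossbar centre is at (0.555, −0.176), its top is at 0.105 and its yaw is about 1°, which matches the jaws. It is the T handle on the second controller from the left. I'll move above it, then descend.

Request:
{"op": "carry_out", "data": {"steps": [0.54,0.03,-0.3,0,0,0.54,0.03,-0.57,0,0,0.54,0.03,-0.57,-0.3,0,0.54,0.03,-0.57,-0.5,0,0.54,0.03,-0.57,-0.5,0,0.54,0.03,-0.57,-0.5,0], "grip_force": 40}}

```text
clock: 6.8
position: [0.5562, -0.1717, 0.1477]
ee_rot: [-1.222, 1.19, -1.189]
force: [0.6, -0.5, 0.8]
width: 0.541
```

```bash
python3 bar.py w5; python3 -c "
from h import *
im,D=get_image('scene');save('s2',cv2.resize(im[230:400,140:300],None,fx=3.5,fy=3.5,interpolation=3),1)
for n in ('scene','top'):
    C=cam(n);im,D=get_image(n);p=pts(C,D);m=(abs(p[...,2]-.106)<.006)&(abs(p[...,0]-.555)<.012)&(abs(p[...,1]+.176)<.03);Q=p[m];print(n,len(Q),Q.min(0),Q.max(0))
"
```

```text
[ 0.55615932 -0.17169499  0.14766473] 0.5408108930569703 [ 0.5676714  -0.53626632  0.75785709] jaw yaw 1.5327570771436667 [-0.14  0.47  0.49  1.81 -0.27  0.93  0.49]
[256.6 143.4] 1108 0.1067 [ 0.5372 -0.1142  0.1065] [ 537.1 -114.4] [22.1 21.6] 0.7
[283.  235.9] 930 0.1051 [ 0.5553 -0.1756  0.105 ] [ 555.4 -176.3] [ 9.8 43.5] 1.3
[305.3 313.8] 762 0.1066 [ 0.5732 -0.2358  0.1064] [ 573.7 -236. ] [22. 17.] 0.2
scene 106 [ 0.55074934 -0.19983278  0.10015337] [ 0.56147043 -0.15614214  0.10786543]
top 15 [ 0.54664773 -0.1692287   0.10041936] [ 0.55778983 -0.1521861   0.10869686]
```

View pics/s2.png

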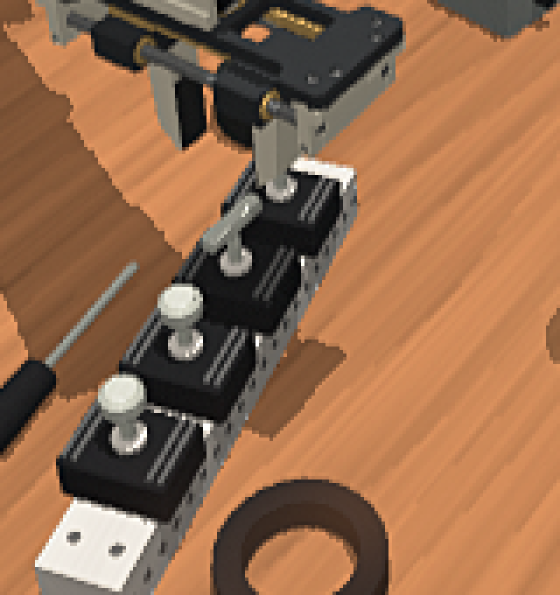

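Request:
{"op": "carry_out", "data": {"steps": [0.54,-0.008,-0.04,-0.3,0,0.54,-0.008,-0.04,-0.55,0,0.54,-0.008,-0.04,-0.66,0,0.54,-0.008,-0.04,-0.66,0,0.54,-0.008,-0.04,-0.66,0]}}

```text
clock: 7.5
position: [0.5559, -0.1772, 0.0827]
ee_rot: [-1.22, 1.19, -1.191]
force: [-0.2, 0.2, 0.6]
width: 0.54
```

Request:
{"op": "carry_out", "data": {"steps": [0.4,0,0,0,0,0.3,0,0,0,0,0.2,0,0,0,0,0.15,0,0,0,0,0.15,0,0,0,0], "grip_force": 40}}

```text
clock: 8.0
position: [0.5553, -0.177, 0.0819]
ee_rot: [-1.221, 1.191, -1.191]
force: [-0.2, -0.0, 0.2]
width: 0.172
```

Request:
{"op": "carry_out", "data": {"steps": [0,0,0,0,0,0,0,0,0,0,0,0,0,0,0,0,0,0,0,0,0,0,0,0,0], "grip_force": 40}}

```text
clock: 8.5
position: [0.5552, -0.177, 0.0818]
ee_rot: [-1.221, 1.191, -1.191]
force: [-1.5, 0.3, 2.3]
width: 0.104
```

The bar is gripped at a 9.6 mm opening. I'll lift slowly and watch the force.

Request:
{"op": "carry_out", "data": {"steps": [0,0,0,0.01,0,0,0,0,0.02,0,0,0,0,0.03,0,0,0,0,0.04,0,0,0,0,0.04,0,0,0,0,0.04,0], "grip_force": 40}}

```text
clock: 9.1
position: [0.5552, -0.177, 0.0856]
ee_rot: [-1.221, 1.191, -1.191]
force: [2.2, -1.3, -8.2]
width: 0.102
```

Request:
{"op": "carry_out", "data": {"steps": [0,0,0,0.01,0,0,0,0,0.02,0,0,0,0,0.03,0,0,0,0,0.037,0,0,0,0,0.037,0,0,0,0,0.037,0,0,0,0,0.037,0,0,0,0,0.037,0,0,0,0,0.037,0,0,0,0,0.037,0,0,0,0,0.037,0], "grip_force": 40}}

```text
clock: 10.2
position: [0.5552, -0.177, 0.0894]
ee_rot: [-1.221, 1.191, -1.191]
force: [2.4, -1.4, -11.3]
width: 0.105
```

Request:
{"op": "carry_out", "data": {"steps": [0,0,0,0,0,0,0,0,0,0,0,0,0,0,0,0,0,0,0,0,0,0,0,-0.01,0,0,0,0,-0.02,0,0,0,0,-0.03,0,0,0,0,-0.04,0,0,0,0,-0.05,0,0,0,0,-0.06,0,0,0,0,-0.07,0,0,0,0,-0.07,0], "grip_force": 40}}

```text
clock: 11.4
position: [0.5553, -0.177, 0.0825]
ee_rot: [-1.221, 1.191, -1.191]
force: [-0.2, 0.7, -5.7]
width: 0.106
```

Request:
{"op": "carry_out", "data": {"steps": [0,0,0,-0.004,0,0,0,0,-0.008,0,0,0,0,-0.008,0,0,0,0,-0.008,0], "grip_force": 40}}

```text
clock: 11.8
position: [0.5552, -0.177, 0.0818]
ee_rot: [-1.221, 1.191, -1.191]
force: [-2.6, 0.3, -2.1]
width: 0.105
```

The peak lift was 7.6 mm at −11.3 N and the hold was about 1 s. I'll press lightly so the pin is fully home before opening.

Request:
{"op": "carry_out", "data": {"steps": [0,0,0,-0.004,0,0,0,0,-0.006,0,0,0,0,-0.006,0,0,0,0,-0.006,0], "grip_force": 40}}

```text
clock: 12.2
position: [0.5553, -0.177, 0.0817]
ee_rot: [-1.22, 1.191, -1.191]
force: [-4.2, 1.1, 5.7]
width: 0.102
```

The pin is seated: the force is now +5.7 N with no further travel. I'll open slowly.

Request:
{"op": "carry_out", "data": {"steps": [0.15,0,0,0,0,0.25,0,0,0,0,0.4,0,0,0,0,0.54,0,0,0,0,0.54,0,0,0,0,0.54,0,0,0,0,0.54,0,0,0.3,0,0.54,0,0,0.6,0,0.54,0,0,0.9,0,0.54,0,0,0.9,0]}}

```text
clock: 13.2
position: [0.5575, -0.1781, 0.175]
ee_rot: [-1.217, 1.186, -1.195]
force: [-0.1, -0.2, -0.9]
width: 0.54
```

```bash
sed -i "s/percentile(Q\[:,2\],90)/percentile(Q[:,2],90)/" bar.py; python3 bar.py w6
```

```text
[ 0.55750902 -0.17808164  0.17496879] 0.5397735940939328 [-0.07846058 -0.2022879  -0.9386784 ] jaw yaw 1.4108807701571482 [-0.14  0.44  0.5   1.78 -0.25  0.98  0.49]
[257.  132.3] 883 0.1066 [ 0.5372 -0.1144  0.1064] [ 537.2 -114.4] [22.5 21.6] 56.5
[280.9 215.8] 741 0.1051 [ 0.5553 -0.1756  0.105 ] [ 555.1 -176.3] [ 9.8 43.3] 1.5
[301.3 300.7] 88 0.1069 [ 0.5738 -0.2455  0.1067] [ 574. -246.] [16.3  6.2] 3.1
```

The bar is back at its original height of 0.1051, so it is home. Back to toggle 2.

Request:
{"op": "carry_out", "data": {"steps": [0.54,-0.1,0.4,0.2,0,0.54,-0.15,0.8,0.2,0,0.54,-0.15,1,0.2,0]}}

```text
clock: 13.55
position: [0.5393, -0.0733, 0.1902]
ee_rot: [-1.222, 1.191, -1.187]
force: [-0.1, 0.1, 0.0]
width: 0.54
```

Request:
{"op": "carry_out", "data": {"steps": [0.54,-0.1,0.4,0,0,0.54,-0.15,0.8,0,0,0.54,-0.15,1,0,0]}}

```text
clock: 13.85
position: [0.5237, 0.027, 0.1898]
ee_rot: [-1.223, 1.19, -1.186]
force: [1.6, -0.1, -0.7]
width: 0.542
```

Request:
{"op": "carry_out", "data": {"steps": [0.54,-0.1,0.4,0,0,0.54,-0.15,0.8,0,0,0.54,-0.15,1,0,0]}}

```text
clock: 14.15
position: [0.5085, 0.1269, 0.1898]
ee_rot: [-1.224, 1.19, -1.186]
force: [-0.4, -0.8, -0.5]
width: 0.539
```

Request:
{"op": "carry_out", "data": {"steps": [0.54,-0.1,0.4,0,-0.1,0.54,-0.15,0.8,0,-0.2,0.54,-0.15,1,0,-0.2]}}

```text
clock: 14.45
position: [0.4933, 0.227, 0.1898]
ee_rot: [-1.146, 1.306, -1.304]
force: [0.3, 0.8, -0.6]
width: 0.538
```

Request:
{"op": "carry_out", "data": {"steps": [0.54,-0.05,0.3,0,0,0.54,-0.09,0.61,0,0,0.54,-0.09,0.61,0,0,0.54,-0.09,0.61,-0.3,0,0.54,-0.09,0.61,-0.3,0,0.54,-0.09,0.61,-0.3,0]}}

```text
clock: 15.05
position: [0.4858, 0.283, 0.1604]
ee_rot: [-1.146, 1.307, -1.307]
force: [-0.1, -0.4, -0.0]
width: 0.535
```

```bash
cat > wt.py <<'E'
from h import *
import sys
s=arm.observe();W=Rt.from_rotvec(s['ee_rot']).as_matrix();z=W[:,2];print(s['position'],s['force'],'jaw yaw',np.degrees(np.arctan2(z[1],z[0])))
C=cam('wrist');im,D=get_image('wrist');save(sys.argv[1],im);p=pts(C,D)
m=((p[...,2]>.065)&(p[...,2]<.1)&(D>0)&(abs(p[...,0]-.497)<.045)&(abs(p[...,1]-.265)<.09)).astype(np.uint8)
k,L,st,ce=cv2.connectedComponentsWithStats(m)
for i in range(1,k):
    if st[i,4]>30:
        Q=p[L==i]; print('wrist',ce[i].round(1),st[i,4],'top',Q[Q[:,2]>Q[:,2].max()-.006].mean(0).round(4))
E
python3 wt.py w7
```

```text
[0.48576103 0.28299546 0.16042094] [-0.05152373 -0.37501807 -0.0351009 ] jaw yaw -7.615575708203524
wrist [313.9 174.5] 221 top [0.5145 0.3122 0.0843]
wrist [287.2 214. ] 207 top [0.4861 0.284  0.0836]
wrist [311.9 251.3] 217 top [0.5059 0.2494 0.0842]
```

Request:
{"op": "carry_out", "data": {"steps": [0.54,0,0,-0.3,0,0.54,0,0,-0.6,0,0.54,0,0,-0.92,0,0.54,0,0,-0.92,0,0.54,0,0,-0.92,0]}}

```text
clock: 15.6
position: [0.4868, 0.2838, 0.0701]
ee_rot: [-1.143, 1.306, -1.306]
force: [-0.7, 1.3, 1.0]
width: 0.542
```

Request:
{"op": "carry_out", "data": {"steps": [0.54,0.06,-0.008,0,0,0.54,0.12,-0.016,0,0,0.54,0.18,-0.024,0,0,0.54,0.24,-0.032,0,0,0.54,0.3,-0.04,0,0,0.54,0.35,-0.046,0,0,0.54,0.37,-0.048,0,0,0.54,0.37,-0.048,0,0]}}

```text
clock: 16.4
position: [0.5237, 0.279, 0.069]
ee_rot: [-1.143, 1.306, -1.306]
force: [-0.4, 0.4, 0.5]
width: 0.539
```

Request:
{"op": "carry_out", "data": {"steps": [0.54,0.015,-0.002,0,0,0.54,0.03,-0.004,0,0,0.54,0.03,-0.004,0,0]}}

```text
clock: 16.7
position: [0.5262, 0.2787, 0.0689]
ee_rot: [-1.144, 1.306, -1.306]
force: [-1.9, 0.0, -0.1]
width: 0.539
```

Request:
{"op": "carry_out", "data": {"steps": [0.54,0.01,-0.001,0,0,0.54,0.015,-0.002,0,0,0.54,0.015,-0.002,0,0]}}

```text
clock: 17.0
position: [0.5274, 0.2786, 0.0688]
ee_rot: [-1.145, 1.306, -1.306]
force: [-2.7, 0.0, -0.6]
width: 0.541
```

Request:
{"op": "carry_out", "data": {"steps": [0.54,0.01,-0.001,0,0,0.54,0.015,-0.002,0,0,0.54,0.015,-0.002,0,0]}}

```text
clock: 17.3
position: [0.5278, 0.2786, 0.0686]
ee_rot: [-1.146, 1.307, -1.305]
force: [-6.1, 1.4, 0.2]
width: 0.543
```

The toggle is at its on stop: the force is −6 N with hardly any more motion. I'll back off, lift and check.

Request:
{"op": "carry_out", "data": {"steps": [0.54,-0.06,0.008,0,0,0.54,-0.12,0.015,0,0,0.54,-0.12,0.015,0.4,0,0.54,-0.12,0.015,0.8,0,0.54,-0.12,0.015,1,0,0.54,-0.12,0.015,1,0,0.54,-0.12,0.015,1,0]}}

```text
clock: 18.0
position: [0.5174, 0.28, 0.1692]
ee_rot: [-1.142, 1.305, -1.306]
force: [-0.1, 0.6, -1.6]
width: 0.538
```

```bash
python3 wt.py w8; python3 - <<'E'
from h import *
C=cam('scene');im,D=get_image('scene');save('s3',im)
p=pts(C,D);m=(p[...,2]>.09)&(p[...,2]<.12)&(abs(p[...,0]-.555)<.015)&(abs(p[...,1]+.177)<.03);print('bar top',np.percentile(p[m][:,2],90),'before',end=' ')
o=np.load('scene.npz');q=pts(C,o['D']);m=(q[...,2]>.09)&(q[...,2]<.12)&(abs(q[...,0]-.555)<.015)&(abs(q[...,1]+.177)<.03);print(np.percentile(q[m][:,2],90))
E
```

```text
[0.51739035 0.28003171 0.16924582] [-0.09620651  0.57268331 -1.64758102] jaw yaw -7.562279642289882
wrist [273.3 174.8] 179 top [0.5148 0.3122 0.0842]
wrist [274.9 212.9] 186 top [0.5119 0.2806 0.0836]
wrist [273.5 249.1] 185 top [0.5062 0.2495 0.0842]
bar top 0.10673550096564363 before 0.10647380247983415
```

View pics/s3.png

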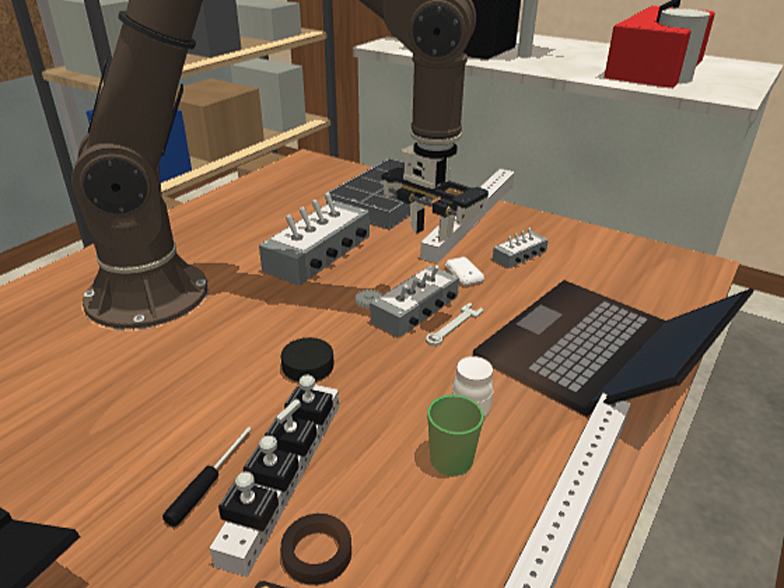

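Toggle 2 is fully on, in line with its neighbours. The pin is home, nothing else has moved, and the arm is clear at (430,210). Handing in.

```bash
python3 -c "from cell import arm; print(arm.sign_off())"
```

```text
the job is handed in; nothing more can be done
None
```

The lock pin test is done and handed in at about 18 s of the 58 s allowed. The crossbar pin is on the second controller from the left, so I used toggle 2 on the middle-sized (190 x 76 mm) power box.

1. **Toggle off:** I pushed toggle 2 to its stop towards the robot. The force rose to 8 N and the tip sat symmetrically on the other side of the hinge.
2. **Pin:** I lifted it 7.6 mm at about 11.3 N and held that for about 1.1 s. I then lowered it 1 mm at a time, pressed it lightly home (+5.7 N with no further travel) and released it.
3. **Toggle on:** I pushed toggle 2 back to its on stop, where the force reached 6 N.

**Last checks:**
- The crossbar's top was back at its starting height (0.105 m from the wrist camera before and after).
- Toggle 2's tip is in line with toggles 1 and 3, which had not moved. Toggle 4 was out of the wrist camera's view in the last check; the scene picture shows it leaning as before.
- The other pins and loose objects look undisturbed in the final picture, and the gripper touches nothing.
- No check failed. The fixed cameras differed from each other by about 3–4 mm, so I used the close wrist views for the final positions.

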